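Seat the pinned sections of a dental cast

TASK

The jaw cast that is sawn into four sections has had its sections rise up off their base: without gripping anything, go round its tooth row with a fingertip, from one end of the horseshoe to the other (either way), and press each section in turn gently down until it is fully home on the base. Leave the cast standing where it is, neither lifted nor shoved along the bench, and leave the things round it alone.

Things in the scene. Friction and masses are not known exactly. Their poses are not given: they have to be found in the camera images.
- model: the jaw cast sawn into four sections, loose on the bench, about 250 g: a D-shaped plaster base 72 (y) x 64 (x) x 18 mm high that carries a horseshoe of tan stone teeth. Origin: centre of the base's underside; +x towards the incisors (away from the horseshoe's open end), +y towards left_back, z up. Saw cuts 2 mm wide. Order round the row: left_back, left_front, right_front, right_back.
- left_back_top (a point): middle of the tooth tips of the left back section (premolars and molars, at the open end of the horseshoe), at x -11, y 25 mm in the model's frame. The section is 37 mm long along the row, which runs along the model's x here; the tips are about 8 mm wide across it. Rides with the section; 38 mm above the bench when fully home. Axes as the model
- left_back (a joint): how far the left back section stands up off the base, in m: 0 is fully home (closed on the base), 0.003 to 0.0065 at the start, 0.012 the end of its travel. Two dowel pins guide it straight up and down; friction of about 4 N holds it wherever it is left; the base stops it dead at 0.
- left_front_top (a point): middle of the tooth tips of the left front section (two incisors and the canine), at x 18, y 13 mm in the model's frame. The section is 26 mm long along the row, whose outward side points here about 30 degrees from the model's +x towards its own (+y) side; the tips are an edge about 4 mm wide. Rides with the section; 38 mm above the bench when fully home. Axes as the model
- left_front (a joint): how far the left front section stands up off the base, in m: 0 is fully home (closed on the base), 0.003 to 0.0065 at the start, 0.012 the end of its travel. Two dowel pins guide it straight up and down; friction of about 4 N holds it wherever it is left; the base stops it dead at 0.
- right_front_top (a point): middle of the tooth tips of the right front section (two incisors and the canine), at x 18, y -13 mm in the model's frame. The section is 26 mm long along the row, whose outward side points here about 30 degrees from the model's +x towards its own (-y) side; the tips are an edge about 4 mm wide. Rides with the section; 38 mm above the bench when fully home. Axes as the model
- right_front (a joint): how far the right front section stands up off the base, in m: 0 is fully home (closed on the base), 0.003 to 0.0065 at the start, 0.012 the end of its travel. Two dowel pins guide it straight up and down; friction of about 4 N holds it wherever it is left; the base stops it dead at 0.
- right_back_top (a point): middle of the tooth tips of the right back section (premolars and molars, at the open end of the horseshoe), at x -11, y -25 mm in the model's frame. The section is 37 mm long along the row, which runs along the model's x here; the tips are about 8 mm wide across it. Rides with the section; 38 mm above the bench when fully home. Axes as the model
- right_back (a joint): how far the right back section stands up off the base, in m: 0 is fully home (closed on the base), 0.003 to 0.0065 at the start, 0.012 the end of its travel. Two dowel pins guide it straight up and down; friction of about 4 N holds it wherever it is left; the base stops it dead at 0.
- opposing_cast: bystander: the uncut plaster cast of the other jaw, one piece, 72 x 64 mm and 36 mm high, loose. Origin: centre of its underside; axes as for the model
- wax_tin: bystander: round tin 68 mm across and 22 mm high, loose. Origin: centre of its underside
- varnish_bottle: bystander: glass bottle 38 mm across and 62 mm high, loose. Origin: centre of its underside
- plaster_knife: bystander: plaster knife lying flat, 190 mm long, 17 mm wide, 13 mm high, loose. Origin: underside where handle and blade meet; the blade points along its +x
Things that resemble listed ones, but are neither listed nor needed, are in the scene too. Leave any purple or turquoise look-alike of the model alone.

How it is judged:
On the way, in this order (a step that is already met when the one before it is completed fails the run):
1. the section at one end of the horseshoe is pressed home (within 1.5 mm of the base) ((value of joint left_back below 0.0015 m or value of joint right_back below 0.0015 m)), for 0.1 s.
2. the section next to it is pressed home (within 1.5 mm of the base) ((value of joint each of left_back, left_front below 0.0015 m or value of joint each of right_back, right_front below 0.0015 m)), for 0.1 s.
3. the third section, next along the horseshoe is pressed home (within 1.5 mm of the base) ((value of joint each of left_back, left_front, right_front below 0.0015 m or value of joint each of right_back, right_front, left_front below 0.0015 m)), for 0.1 s.
4. the last section, at the other end is pressed home (within 1.5 mm of the base) (value of joint each of left_back, left_front, right_front, right_back below 0.0015 m), for 0.1 s.
At the end, for the whole second after the job is handed in: all four sections are within 1.5 mm of fully home, the cast stands flat and still on the bench within 20 mm of where it began, and each bystander is within 20 mm of where it began (all of step 4 and height (world z) of model below 0.003 m and angle between model's own z axis and vertical below 0.05 rad and distance of each of model, opposing_cast, wax_tin, varnish_bottle, plaster_knife from where it was at the start of the episode below 0.02 m and linear speed of model below 0.01 m/s); the robot touches nothing.
It fails at once if a section is pulled up out of its base (more than 9 mm proud) (value of joint any of left_back, left_front, right_front, right_back above 0.009 m).
It fails at once if the cast is lifted or tipped (8 mm off the bench or 0.15 rad) (height (world z) of model above 0.008 m or angle between model's own z axis and vertical above 0.15 rad).
It fails at once if the cast is shoved more than 20 mm (distance of model from where it was at the start of the episode above 0.02 m).
It fails at once if the cast is pressed harder than 30 N, where stone teeth chip (contact force between the fingers and model above 30 N).
It fails at once if a bystander is moved more than 20 mm (distance of any of opposing_cast, wax_tin, varnish_bottle, plaster_knife from where it was at the start of the episode above 0.02 m).
It also fails if it takes over 51 s, if anything falls off the work surface, if the arm or the gripper's body presses on something with over 40 N, if the wrist force passes 120 N, or if a joint passes its speed limit or range.

ROBOT

A 7-joint arm with a two-finger parallel gripper is mounted at the origin on the work surface. World frame = base frame: x ahead of the robot, y to its left, z up, the work surface at z = 0. Lengths are in m, angles in rad, forces in N, time in s.
With the tool pointing down it reaches from about 0.35 to 0.9 m from the base axis. Payload 8.1 kg.
Tool frame: the origin (TCP) lies on the centre line of the jaws, within the pads' length; the fingertips stand 19 mm ahead of it and the grasp point (between the pads) is the TCP (arm.tip_reach is the distance from the TCP to the fingertips, in m); z points along the fingers, y is the line along which they close (so a half turn about z gives the same grasp; the last joint's range is limited). The gripper opens to 92 mm and grips with 3 to 60 N. Pads are 19 mm wide; open, the fingers measure 130 mm over their backs; the gripper's body (75 mm by 190 mm) begins 47 mm behind the grasp point.
Start: joints at [1.206, 0.434, 0.025, 1.573, -0.012, 1.134, -0.075], TCP at [0.162, -0.604, 0.246] pointing down, gripper open.
Joint ranges: [-2.62, 2.62], [-0.44, 2.09], [-1.27, 1.32], [0.08, 2.57], [-1.32, 4.46], [0.12, 2], [-2.74, 2.74]. Speed limits (rad/s): [2.22, 2.22, 3.01, 3.01, 3.14, 3.14, 3.14].

INTERFACE

Orientations are given as a rotation vector (axis times angle).
In Python, from cell import arm gives the robot as it stands.
- The arm moves only by the tool arm_command, never from a script. Its argument "targets" is a list that holds one entry, the list of rows, each a list of 6 numbers: the shift along the tool's x, y, z in m, then the turn, a rotation vector about the tool's x, y, z in rad. A call has 1 to 10 rows; each row shifts and turns the commanded pose from where the row before left it, along the tool's axes as they then stand; what a row does not reach is not made up. A row lasts 1/8 s, in which the tool goes at most 62.5 mm and 10.7 degrees, less where a joint would pass 70% of its speed; a pose out of reach is approached as far as the arm can. A call with a gripper value outside its range is refused whole. "jaw" is the finger opening in m, from 0 to 0.0918, set as the call begins (left out, the last holds). The fingers move at their own pace and stop on an object; "newtons" is the grip in N (left out, the last holds). Time passes only in rows, so rows that do not move let the fingers close. It gives the time, the measured TCP pose, the force, the opening and the grip force at its end, in the units of the state.
- arm.observe(): the state, without advancing time (a new reading comes with each control period).
- arm.get_image(name): name is "scene" or "top" or "wrist"; returns a dict with "pixels" (400x640x3 uint8, red, green, blue), "z_map" (400x640 float32, m along the optical axis (not along the pixel's ray), 0 where there is no reading), "fx", "fy", "cx", "cy" (pixels), "dist" ([k1, k2, p1, p2, k3] as OpenCV has them; the pictures are not rectified), "xyz" and "rotation" of the camera in the world; the wrist camera has in their place "T_tool_cam" (4x4, takes a point from camera to tool coordinates, whose origin is the TCP and whose axes are the flange's). Camera axes: x right, y down, z forward; pixel columns grow to the right and rows downward; lengths in m; the calibration is good to about 2 mm. A picture is of the moment at which its call begins: read the wrist's pose just before it.
- arm.sign_off(): hands the job in; it is judged then, once.
The state is a dict: "clock": time; "joints": joint angles; "dq": joint speeds; "joint_efforts": joint torques, N m; "position": TCP position; "ee_rot": TCP orientation; "force": force on the tool from outside, world axes, zero at the start; "ft_torque": the same for the moment, N m; "width": opening from 0.0 (shut) to 1.0 (fully open); "gripper_force": force on a finger pad.
Only numpy, scipy, OpenCV 4.12 (cv2) and the standard library are available. Lean on these libraries where they do the work, as an engineer would, in place of code of your own. Each camera call takes 0.05 s, during which the arm holds its last target. There are 200 camera calls.

## Working session

There is one attempt and no reset: what is moved stays moved. The work goes in short steps, Python scripts to look and compute and a tool call to move; the robot and the scene stay as the last step left them, time stands still between calls to the robot, and variables do not carry over. Pictures are saved under pics/ and viewed, at most 10 in all, crops included, and the job is handed in when it is done.

Besides the shell and the picture viewer there is one more tool, called after "Request:" in YAML: its name, and indented under it one key for each argument. arm_command: Moves the arm, as the interface text tells. Its arguments: {"type":"object","properties":{"targets":{"type":"array","items":{"type":"array","items":{"type":"array","items":{"type":"number"}}}},"jaw":{"type":"number"},"newtons":{"type":"number"}},"required":["targets"]}

```bash
mkdir -p pics; cat > h.py <<'E'
from cell import arm
import numpy as np, cv2
from scipy.spatial.transform import Rotation as R
def cloud(im, T=None):
    h,w=im["z_map"].shape
    u,v=np.meshgrid(np.arange(w),np.arange(h))
    K=np.array([[im["fx"],0,im["cx"]],[0,im["fy"],im["cy"]],[0,0,1]],float)
    p=cv2.undistortPoints(np.stack([u,v],-1).reshape(-1,1,2).astype(np.float64),K,np.array(im["dist"],float)).reshape(h,w,2)
    z=im["z_map"]; P=np.dstack([p[...,0]*z,p[...,1]*z,z])
    if T is None:
        r=np.array(im["rotation"]); r=r if r.shape==(3,3) else R.from_rotvec(r).as_matrix()
        return P@r.T+np.array(im["xyz"])
    return P@T[:3,:3].T+T[:3,3]
E
python3 - <<'E'
from h import *
s=arm.observe(); print({k:np.round(v,3) for k,v in s.items()})
for n in("top","scene"):
    im=arm.get_image(n); cv2.imwrite(f"pics/{n}0.png",im["pixels"][...,::-1]); np.save(n+"0.npy",cloud(im)); np.save(n+"p0.npy",im["pixels"]); print(n,im["xyz"],im["rotation"],im["fx"])
E
```

```text
{'clock': np.float64(0.0), 'joints': array([ 1.206,  0.435,  0.025,  1.574, -0.012,  1.134, -0.075]), 'dq': array([-0.001,  0.001, -0.   , -0.   , -0.   , -0.001,  0.   ]), 'joint_efforts': array([-2.0000e-03, -6.6785e+01,  9.8400e-01, -3.1445e+01, -6.1000e-02,
        4.3000e-02,  0.0000e+00]), 'position': array([ 0.162, -0.603,  0.245]), 'ee_rot': array([-3.113e+00, -4.100e-01,  1.000e-03]), 'force': array([0.015, 0.394, 0.023]), 'ft_torque': array([-0.019, -0.009,  0.022]), 'gripper_force': np.float64(0.0), 'width': np.float64(0.996)}
top [4.72449101e-01 6.97366833e-04 1.07505638e+00] [-2.20118869  2.15283686 -0.08651174] 499.3300925350577
scene [ 1.04335681 -0.28502769  0.85386343] [-2.23853939 -1.26085751  0.41890182] 404.6018389648444
```

View pics/top0.png

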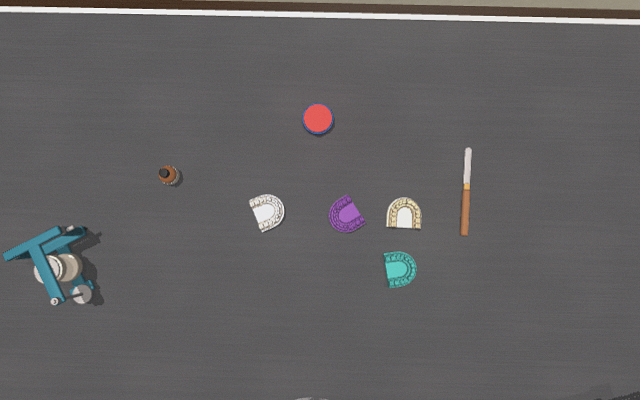

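View pics/scene0.png

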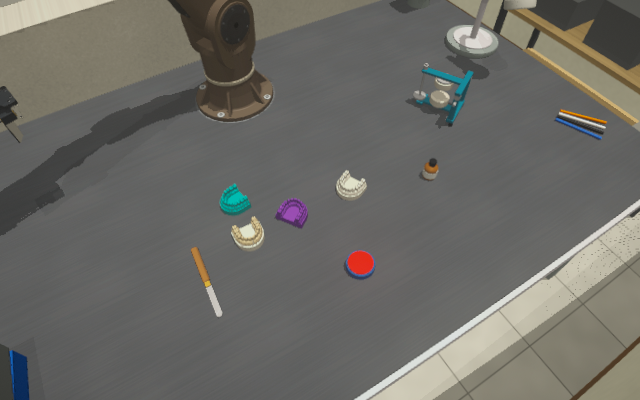

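The top view shows the sawn cast, with tan teeth, at (405,213) and its incisors towards the image top. The uncut white cast is at (267,212), purple and turquoise look-alikes are at (347,215) and (400,269), and the knife is at (466,190). The scene view shows the sawn cast at (248,234).

```bash
python3 - <<'E'
from h import *
C=np.load("top0.npy");p=np.load("topp0.npy")
for nm,(a,b,c,d) in dict(model=(385,195,425,232),turq=(380,245,420,292),purple=(325,193,368,236)).items():
    Q=C[b:d,a:c].reshape(-1,3); m=Q[:,2]>0.010; Q=Q[m]
    print(nm,len(Q),Q.min(0).round(3),Q.max(0).round(3),np.median(Q,0).round(3))
    print(cv2.minAreaRect((Q[:,:2]*1000).astype(np.float32)))
    hsv=cv2.cvtColor(p[b:d,a:c],cv2.COLOR_RGB2HSV).reshape(-1,3)[m]
    t=Q[hsv[:,1]>60]; print("sat",len(t),t.mean(0).round(4))
print(C[120:300,455:480][...,2].max(), C[20:60,300:500,2].mean(), C[300,300])
s=arm.observe();print(R.from_rotvec(s["ee_rot"]).as_matrix().round(3), arm.get_image("wrist")["T_tool_cam"])
E
```

```text
model 895 [ 0.472 -0.219  0.011] [5.480e-01 1.000e-03 1.075e+00] [ 0.512 -0.183  0.029]
((511.1920166015625, -108.45867919921875), (64.88929748535156, 222.38168334960938), 3.274538516998291)
sat 315 [ 0.5123 -0.1819  0.042 ]
turq 910 [ 0.36  -0.211  0.011] [4.720e-01 1.000e-03 1.075e+00] [ 0.4   -0.174  0.024]
((411.439697265625, -100.58216094970703), (223.63436889648438, 76.85319519042969), 77.90141296386719)
sat 907 [ 0.4005 -0.1741  0.0288]
purple 899 [ 0.472 -0.103  0.011] [5.510e-01 1.000e-03 1.075e+00] [ 0.506 -0.06   0.024]
((495.5987854003906, -43.11250305175781), (71.91329193115234, 98.46916198730469), 34.321746826171875)
sat 890 [ 0.5075 -0.0603  0.0279]
1.075056381769622 0.004215983451973941 [ 0.32691958  0.03089976 -0.00168059]
[[ 0.966  0.259 -0.001]
 [ 0.259 -0.966  0.001]
 [-0.    -0.001 -1.   ]] [[ 1.22911512e-03 -9.54344987e-01 -2.98704092e-01  7.99933840e-02]
 [ 9.99999140e-01  1.03659390e-03  8.02954765e-04 -2.30900034e-05]
 [-4.56661016e-04 -2.98704822e-01  9.54345441e-01 -1.39850345e-01]
 [ 0.00000000e+00  0.00000000e+00  0.00000000e+00  1.00000000e+00]]
```

Request:
arm_command:
  targets:
    - [[0.04,-0.028,0,0,0,0],[0.04,-0.028,0,0,0,0],[0.04,-0.028,0,0,0,0],[0.04,-0.028,0,0,0,0],[0.04,-0.028,0,0,0,0],[0.04,-0.028,0,0,0,0],[0.04,-0.028,0,0,0,0],[0.04,-0.028,0,0,0,0],[0.04,-0.028,0,0,0,0],[0.04,-0.028,0,0,0,0]]
  jaw: 0
  newtons: 10

```text
clock: 1.4
position: [0.4764, -0.2285, 0.2456]
ee_rot: [3.115, 0.41, -0.0]
force: [-0.2, 0.6, -0.3]
width: 0.011
gripper_force: 0.0
```

Request:
arm_command:
  targets:
    - [[0.023,-0.017,0,0,0,0],[0.023,-0.017,0,0,0,0],[0,0,0.02,0,0,0.1],[0,0,0.02,0,0,0.1],[0,0,0,0,0,0],[0,0,0,0,0,0]]

```text
clock: 2.15
position: [0.5116, -0.1851, 0.2063]
ee_rot: [3.14, 0.1, 0.001]
force: [0.2, 0.3, 0.2]
width: 0.005
gripper_force: 0.0
```

```bash
python3 - <<'E'
from h import *
s=arm.observe(); im=arm.get_image("wrist"); print(s["position"],s["force"],s["clock"])
T=np.eye(4);T[:3,:3]=R.from_rotvec(s["ee_rot"]).as_matrix();T[:3,3]=s["position"]; print(T.round(3))
C=cloud(im,T@np.array(im["T_tool_cam"])); np.save("w.npy",C);np.save("wp.npy",im["pixels"])
cv2.imwrite("pics/w.png",im["pixels"][...,::-1])
E
```

```text
[ 0.51157243 -0.18510111  0.20630773] [0.23214125 0.28484794 0.2484411 ] 2.15
[[ 0.998  0.064  0.     0.512]
 [ 0.064 -0.998 -0.    -0.185]
 [ 0.     0.    -1.     0.206]
 [ 0.     0.     0.     1.   ]]
```

View pics/w.png

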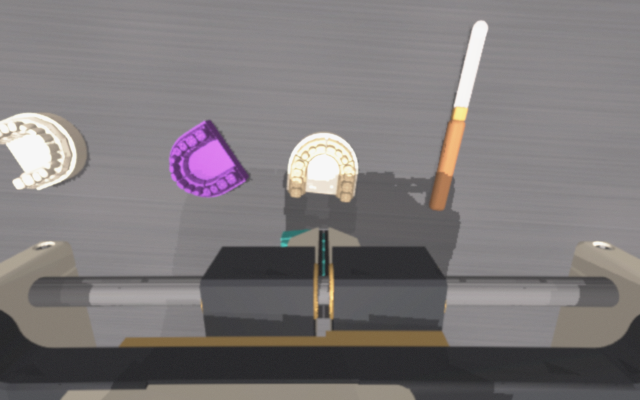

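The wrist view shows the cast clear at (322,168), with its open end towards the bottom. The fingers are below it at about (322,290).

```bash
python3 - <<'E'
from h import *
C=np.load("w.npy");p=np.load("wp.npy")
a,b,c,d=275,125,372,208
Q=C[b:d,a:c].reshape(-1,3);px=p[b:d,a:c].reshape(-1,3)
k=(Q[:,2]>0.008)&(Q[:,2]<.07)&(abs(Q[:,0]-.512)<.06)
Q=Q[k];px=px[k];print(len(Q),Q.min(0).round(4),Q.max(0).round(4))
r=cv2.minAreaRect((Q[:,:2]*1000).astype(np.float32));print(r)
t=Q[Q[:,2]>.034];print("teeth",t.mean(0).round(4)); print("rect",cv2.minAreaRect((t[:,:2]*1000).astype(np.float32)))
# height map (mm)
x0,y0=.47,-.235
H=np.zeros((22,28),int)
for q in Q:
    i,j=int((q[0]-x0)/.004),int((q[1]-y0)/.004)
    if 0<=i<22 and 0<=j<28: H[i,j]=max(H[i,j],int(round(q[2]*1000)))
for i in range(21,-1,-1): print("%.3f"%(x0+i*.004+.002)," ".join("%2d"%v if v else " ." for v in H[i,::-1]))
print("y from",y0+.002+27*.004,"to",y0+.002)
# fingers
s=arm.observe();L=(C[200:340]-s["position"])@R.from_rotvec(s["ee_rot"]).as_matrix()
for z in(-.06,-.04,-.02,0,.01):
    m=(abs(L[...,2]-z)<.008)&(np.linalg.norm(L,axis=-1)<.15);
    if m.any(): print(z,m.sum(),L[m].min(0).round(3),L[m].max(0).round(3))
print("bench",np.median(C[20:90,200:440,2]))
E
```

```text
3776 [ 0.4861 -0.2214  0.0081] [ 0.5497 -0.1485  0.0464]
((518.1788940429688, -185.77711486816406), (72.18267059326172, 63.06281661987305), 87.62543487548828)
teeth [ 0.5168 -0.1862  0.041 ]
rect ((516.1361083984375, -185.3614501953125), (60.95615005493164, 57.36685562133789), 88.05351257324219)
0.556  .  .  .  .  .  .  .  .  .  .  .  .  .  .  .  .  .  .  .  .  .  .  .  .  .  .  .  .
0.552  .  .  .  .  .  .  .  .  .  .  .  .  .  .  .  .  .  .  .  .  .  .  .  .  .  .  .  .
0.548  .  .  .  .  .  .  .  .  .  .  . 12 20 20 30 30 31 30 19 17  .  .  .  .  .  .  .  .
0.544  .  .  .  .  .  .  .  .  .  . 19 32 33 34 35 34 36 35 35 33 20  .  .  .  .  .  .  .
0.540  .  .  .  .  .  .  .  .  . 29 32 34 43 44 44 44 46 46 42 39 33 20  .  .  .  .  .  .
0.536  .  .  .  .  .  .  .  . 20 31 34 44 45 44 44 44 46 46 46 45 36 35 20  .  .  .  .  .
0.532  .  .  .  .  .  .  . 19 30 36 44 45 45 40 34 34 35 35 45 46 46 42 32 19  .  .  .  .
0.528  .  .  .  .  .  .  . 20 33 39 43 44 36 33 29 19 30 34 36 44 46 45 35 19  .  .  .  .
0.524  .  .  .  .  .  .  . 29 42 43 44 34 33 21 20 20 20 21 32 35 43 43 40 29 18  .
[... 827 characters left out ...]
.  .  .  .  .  .  .  .  .  .  .  .  .  .  .  .  .  .  .  .  .  .  .  .  .  .  .
0.480  .  .  .  .  .  .  .  .  .  .  .  .  .  .  .  .  .  .  .  .  .  .  .  .  .  .  .  .
0.476  .  .  .  .  .  .  .  .  .  .  .  .  .  .  .  .  .  .  .  .  .  .  .  .  .  .  .  .
0.472  .  .  .  .  .  .  .  .  .  .  .  .  .  .  .  .  .  .  .  .  .  .  .  .  .  .  .  .
y from -0.12499999999999999 to -0.23299999999999998
-0.06 24317 [ 0.001 -0.087 -0.068] [ 0.037  0.088 -0.052]
-0.04 148 [-0.012 -0.08  -0.048] [ 0.034  0.081 -0.034]
-0.02 281 [-0.011 -0.003 -0.028] [ 0.01   0.004 -0.012]
0 843 [-0.005 -0.017 -0.008] [0.011 0.017 0.008]
0.01 648 [ 0.007 -0.016  0.002] [0.011 0.017 0.018]
bench 0.0008386229077706753
```

Request:
arm_command:
  targets:
    - [[0,0,0,0,0,0.1],[-0.005,0.036,0.02,0,0,0],[0,0,0.04,0,0,0],[0,0,0.04,0,0,0],[0,0,0.03,0,0,0],[0,0,0,0,0,0],[0,0,0,0,0,0]]

```text
clock: 3.08
position: [0.5059, -0.2212, 0.0772]
ee_rot: [3.14, -0.06, 0.003]
force: [-0.1, -0.5, 0.4]
width: 0.003
gripper_force: 0.0
```

Request:
arm_command:
  targets:
    - [[0,0,0.008,0,0,0],[0,0,0.004,0,0,0],[0,0,0.002,0,0,0],[0,0,0.001,0,0,0],[0,0,0.001,0,0,0],[0,0,0,0,0,0]]

```text
clock: 3.82
position: [0.5049, -0.2208, 0.0597]
ee_rot: [3.141, -0.06, -0.0]
force: [-0.7, 0.2, 0.9]
width: 0.007
gripper_force: 0.0
```

Request:
arm_command:
  targets:
    - [[0,0,0.001,0,0,0],[0,0,0.001,0,0,0],[0,0,0,0,0,0]]

```text
clock: 4.2
position: [0.5049, -0.2208, 0.0577]
ee_rot: [3.141, -0.06, -0.0]
force: [0.7, -0.6, 0.6]
width: 0.004
gripper_force: 0.1
```

Request:
arm_command:
  targets:
    - [[0,0,0.001,0,0,0],[0,0,0.001,0,0,0]]

```text
clock: 4.45
position: [0.5051, -0.221, 0.0559]
ee_rot: [3.141, -0.06, 0.001]
force: [-0.9, -0.8, 3.4]
width: 0.005
gripper_force: 1.5
```

```bash
python3 - <<'E'
from h import *
s=arm.observe();print(s["position"],s["force"],s["ft_torque"],s["joints"])
im=arm.get_image("scene");p=im["pixels"][195:275,190:310,::-1];cv2.imwrite("pics/s1.png",cv2.resize(p,None,fx=6,fy=6,interpolation=2))
s=arm.observe();print(s["position"],s["force"])
E
```

```text
[ 0.50506878 -0.22103998  0.05592434] [-0.93367699 -0.792418    3.4275664 ] [-0.02633445  0.22290939  0.02726915] [ 0.40219326  0.55198169 -0.1194977   1.93784235  0.10289583  0.65707083
 -1.39049134]
[ 0.50507221 -0.22098358  0.05582007] [-0.33289418 -0.53848101  3.66847306]
```

View pics/s1.png

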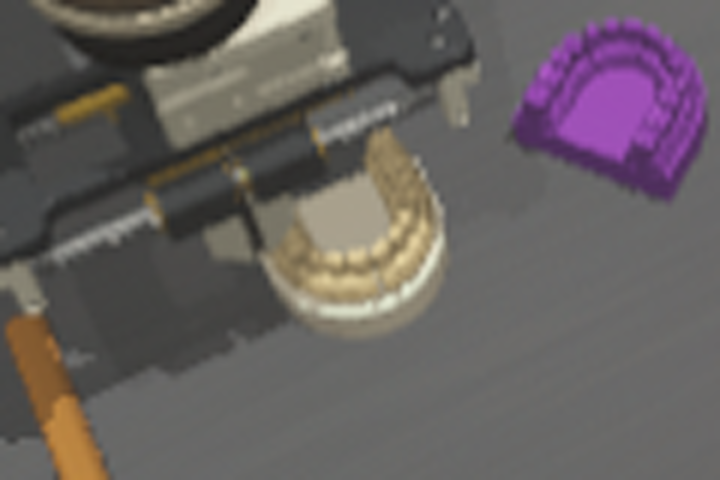

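The scene crop shows the fingers on the right back section at about (270,220). Contact force is about 3.5 N, so I keep pressing.

Request:
arm_command:
  targets:
    - [[0,0,0.001,0,0,0],[0,0,0.001,0,0,0]]

```text
clock: 4.75
position: [0.505, -0.221, 0.0538]
ee_rot: [3.141, -0.06, 0.0]
force: [-0.5, -1.0, 3.8]
width: 0.004
gripper_force: 1.7
```

Request:
arm_command:
  targets:
    - [[0,0,0.001,0,0,0],[0,0,0,0,0,0]]

```text
clock: 5.0
position: [0.5051, -0.2212, 0.053]
ee_rot: [3.14, -0.06, 0.001]
force: [-0.9, -1.4, 6.9]
width: 0.006
gripper_force: 3.1
```

Request:
arm_command:
  targets:
    - [[0,0,0.0005,0,0,0],[0,0,0,0,0,0]]

```text
clock: 5.25
position: [0.5052, -0.2213, 0.0527]
ee_rot: [3.14, -0.061, 0.001]
force: [-1.5, -1.0, 11.0]
width: 0.006
gripper_force: 3.9
```

Request:
arm_command:
  targets:
    - [[0,0,0.0005,0,0,0],[0,0,0,0,0,0]]

```text
clock: 5.5
position: [0.5053, -0.2215, 0.0525]
ee_rot: [3.14, -0.061, 0.001]
force: [-1.1, -0.8, 11.7]
width: 0.001
gripper_force: 4.8
```

Request:
arm_command:
  targets:
    - [[0,0.001,-0.01,0,0,0],[0,0,-0.04,0,0,0],[0,0,-0.04,0,0,0],[0,-0.036,-0.05,0,0,0],[0,0,0,0,0,0],[0,0,0,0,0,0]]

```text
clock: 6.25
position: [0.5059, -0.1859, 0.1914]
ee_rot: [3.141, -0.059, -0.001]
force: [-0.7, 1.1, -0.3]
width: 0.003
gripper_force: 0.0
```

```bash
cat > hm.py <<'E'
from h import *
s=arm.observe(); im=arm.get_image("wrist")
print(s["position"].round(4), s["clock"], arm.tip_reach)
T=np.eye(4);T[:3,:3]=R.from_rotvec(s["ee_rot"]).as_matrix();T[:3,3]=s["position"]
C=cloud(im,T@np.array(im["T_tool_cam"]))
Q=C.reshape(-1,3);Q=Q[(Q[:,2]>0.008)&(Q[:,2]<.07)&(abs(Q[:,0]-.518)<.045)&(abs(Q[:,1]+.1855)<.045)]
print("base rect",cv2.minAreaRect((Q[:,:2]*1000).astype(np.float32)))
a=-.035;c=np.array([.518,-.1855])
M=(Q[:,:2]-c)@np.array([[np.cos(a),-np.sin(a)],[np.sin(a),np.cos(a)]])
for n,(x,y) in dict(right_back=(-11,-25),right_front=(18,-13),left_front=(18,13),left_back=(-11,25)).items():
    k=(abs(M[:,0]*1000-x)<4)&(abs(M[:,1]*1000-y)<3); print(n,k.sum(),np.percentile(Q[k,2],[50,80,95]).round(4))
k=(abs(M[:,0]+.005)<.012)&(abs(M[:,1])<.01); print("base top",np.median(Q[k,2]))
cv2.imwrite(f"pics/w{s['clock']:.1f}.png",im["pixels"][120:215,270:375,::-1])
E
python3 hm.py; python3 - <<'E'
E
```

```text
[ 0.5059 -0.1859  0.1914] 6.25 0.019
base rect ((518.2914428710938, -185.38360595703125), (71.9746322631836, 62.67198181152344), 88.08251953125)
right_back 55 [0.0381 0.0385 0.0392]
right_front 67 [0.043  0.0452 0.0461]
left_front 62 [0.0423 0.0438 0.0444]
left_back 51 [0.0424 0.0433 0.0438]
base top 0.01894084178616834
```

Request:
arm_command:
  targets:
    - [[0,0,0,0,0,-0.175],[0,0,0,0,0,-0.175],[0,0,0,0,0,-0.175],[0,0,0,0,0,-0.174],[0,0,0,0,0,-0.174],[0,0,0,0,0,-0.174],[0.0045,0.042,0.03,0,0,0],[0,0,0.05,0,0,0],[0,0,0.04,0,0,0],[0,0,0,0,0,0]]

```text
clock: 7.55
position: [0.5408, -0.2043, 0.0676]
ee_rot: [-2.745, -1.514, 0.01]
force: [-0.2, 0.0, 0.6]
width: 0.006
gripper_force: 0.0
```

```bash
python3 - <<'E'
from h import *
s=arm.observe();print(s["position"],s["force"],R.from_rotvec(s["ee_rot"]).as_matrix().round(3))
E
```

```text
[ 0.54075619 -0.20434354  0.06763622] [-0.24063903  0.01798549  0.60239424] [[ 0.534  0.846 -0.008]
 [ 0.846 -0.534  0.003]
 [-0.002 -0.008 -1.   ]]
```

Request:
arm_command:
  targets:
    - [[0.002,0.003,0,0,0,0],[0,0,0.003,0,0,0],[0,0,0.002,0,0,0],[0,0,0.001,0,0,0],[0,0,0.001,0,0,0],[0,0,0.001,0,0,0],[0,0,0.001,0,0,0]]

```text
clock: 8.43
position: [0.5478, -0.2043, 0.0627]
ee_rot: [2.75, 1.518, -0.0]
force: [-0.4, 0.4, 0.2]
width: 0.004
gripper_force: 0.0
```

Request:
arm_command:
  targets:
    - [[0,0,0.001,0,0,0],[0,0,0.001,0,0,0]]

```text
clock: 8.68
position: [0.5478, -0.2043, 0.0606]
ee_rot: [-2.75, -1.518, 0.0]
force: [0.0, 0.1, 0.0]
width: 0.005
gripper_force: 0.0
```

Request:
arm_command:
  targets:
    - [[0,0,0.001,0,0,0],[0,0,0,0,0,0]]

```text
clock: 8.93
position: [0.5477, -0.2043, 0.0596]
ee_rot: [-2.75, -1.518, 0.0]
force: [-0.0, 0.3, 0.7]
width: 0.003
gripper_force: 0.0
```

Request:
arm_command:
  targets:
    - [[0,0,-0.004,0,0,0],[-0.002,-0.004,0,0,0,0],[0,0,0,0,0,0],[0,0,0.003,0,0,0],[0,0,0.001,0,0,0],[0,0,0,0,0,0]]

```text
clock: 9.68
position: [0.5433, -0.2038, 0.0595]
ee_rot: [-2.75, -1.518, 0.0]
force: [-0.5, 0.6, 0.2]
width: 0.007
gripper_force: 0.0
```

Request:
arm_command:
  targets:
    - [[0,0,0.001,0,0,0],[0,0,0.001,0,0,0]]

```text
clock: 9.93
position: [0.5438, -0.204, 0.058]
ee_rot: [2.75, 1.518, 0.001]
force: [0.8, 0.1, 4.6]
width: 0.007
gripper_force: 1.5
```

Request:
arm_command:
  targets:
    - [[0,0,0.001,0,0,0],[0,0,0.001,0,0,0]]

```text
clock: 10.18
position: [0.5438, -0.204, 0.056]
ee_rot: [2.75, 1.518, 0.001]
force: [1.6, 0.1, 3.0]
width: 0.006
gripper_force: 1.8
```

Contact, and it is sliding at about 4 N.

Request:
arm_command:
  targets:
    - [[0,0,0.001,0,0,0],[0,0,0.001,0,0,0]]

```text
clock: 10.42
position: [0.5437, -0.204, 0.0538]
ee_rot: [2.75, 1.518, 0.001]
force: [1.2, -0.8, 4.2]
width: 0.005
gripper_force: 2.0
```

Request:
arm_command:
  targets:
    - [[0,0,0.001,0,0,0],[0,0,0,0,0,0]]

```text
clock: 10.68
position: [0.5436, -0.204, 0.0527]
ee_rot: [2.75, 1.518, 0.001]
force: [2.7, -1.7, 4.2]
width: 0.004
gripper_force: 2.0
```

Request:
arm_command:
  targets:
    - [[0,0,0.0005,0,0,0],[0,0,0,0,0,0]]

```text
clock: 10.92
position: [0.5436, -0.204, 0.0523]
ee_rot: [2.75, 1.518, 0.001]
force: [2.5, -2.0, 3.1]
width: 0.003
gripper_force: 2.3
```

Request:
arm_command:
  targets:
    - [[0,0,0.0005,0,0,0],[0,0,0,0,0,0]]

```text
clock: 11.18
position: [0.5436, -0.204, 0.0519]
ee_rot: [2.75, 1.518, 0.001]
force: [2.6, -1.3, 5.4]
width: 0.003
gripper_force: 2.8
```

Request:
arm_command:
  targets:
    - [[0,0,0.0005,0,0,0],[0,0,0,0,0,0]]

```text
clock: 11.42
position: [0.5437, -0.204, 0.0516]
ee_rot: [2.75, 1.518, 0.001]
force: [1.3, -1.6, 7.8]
width: 0.004
gripper_force: 3.6
```

Request:
arm_command:
  targets:
    - [[0,0,0.0005,0,0,0],[0,0,0,0,0,0]]

```text
clock: 11.68
position: [0.5438, -0.204, 0.0514]
ee_rot: [2.75, 1.518, 0.001]
force: [1.3, -1.1, 10.6]
width: 0.003
gripper_force: 4.3
```

Request:
arm_command:
  targets:
    - [[0,0,0.0005,0,0,0],[0,0,0,0,0,0]]

```text
clock: 11.92
position: [0.5441, -0.2041, 0.0511]
ee_rot: [2.749, 1.517, 0.002]
force: [1.3, -1.1, 11.3]
width: 0.005
gripper_force: 4.8
```

Request:
arm_command:
  targets:
    - [[0,0.001,-0.01,0,0,0],[0,0,-0.04,0,0,0],[0,0,-0.04,0,0,0],[0,-0.04,-0.05,0,0,0],[0,0,0,0,0,0],[0,0,0,0,0,0]]

```text
clock: 12.68
position: [0.5104, -0.1837, 0.1887]
ee_rot: [-2.75, -1.518, 0.002]
force: [0.2, -0.6, -0.6]
width: 0.003
gripper_force: 0.0
```

```bash
python3 hm.py
```

```text
[ 0.5104 -0.1837  0.1887] 12.675 0.019
base rect ((518.380615234375, -185.4297332763672), (72.2239990234375, 63.10679244995117), 87.76451110839844)
right_back 48 [0.0377 0.0386 0.0391]
right_front 48 [0.0379 0.0392 0.04  ]
left_front 60 [0.0426 0.0438 0.0447]
left_back 57 [0.0426 0.0433 0.0437]
base top 0.01900298136924139
```

Request:
arm_command:
  targets:
    - [[0,0,0,0,0,-0.175],[0,0,0,0,0,-0.175],[0,0,0,0,0,-0.175],[0,0,0,0,0,-0.174],[0,0,0,0,0,-0.174],[0,0,0,0,0,-0.174],[-0.003,0.038,0.03,0,0,0],[0,0,0.05,0,0,0],[0,0,0.04,0,0,0],[0,0,0,0,0,0]]

```text
clock: 13.98
position: [0.5433, -0.1681, 0.065]
ee_rot: [-1.619, -2.683, 0.003]
force: [0.1, -0.1, 0.5]
width: 0.01
gripper_force: 0.0
```

Request:
arm_command:
  targets:
    - [[0,0,0,0,0,0],[0,0,0,0,0,0]]

```text
clock: 14.22
position: [0.5473, -0.1688, 0.0707]
ee_rot: [1.622, 2.688, 0.001]
force: [0.1, 0.3, 0.8]
width: 0.006
gripper_force: 0.0
```

Request:
arm_command:
  targets:
    - [[0,-0.002,0.004,0,0,0],[0,0,0.003,0,0,0],[0,0,0.002,0,0,0],[0,0,0.001,0,0,0],[0,0,0.001,0,0,0],[0,0,0,0,0,0]]

```text
clock: 14.98
position: [0.5448, -0.1693, 0.0583]
ee_rot: [1.623, 2.689, 0.001]
force: [1.0, 0.9, 2.6]
width: 0.008
gripper_force: 1.1
```

Request:
arm_command:
  targets:
    - [[0,0,0.001,0,0,0],[0,0,0.001,0,0,0]]

```text
clock: 15.22
position: [0.5448, -0.1694, 0.0562]
ee_rot: [1.623, 2.689, 0.001]
force: [1.0, 0.7, 3.2]
width: 0.002
gripper_force: 1.8
```

Request:
arm_command:
  targets:
    - [[0,0,0.001,0,0,0],[0,0,0.001,0,0,0]]

```text
clock: 15.48
position: [0.5447, -0.1694, 0.0541]
ee_rot: [1.623, 2.689, 0.001]
force: [2.0, 0.4, 3.6]
width: 0.003
gripper_force: 2.0
```

Request:
arm_command:
  targets:
    - [[0,0,0.001,0,0,0],[0,0,0.001,0,0,0]]

```text
clock: 15.72
position: [0.545, -0.1693, 0.0525]
ee_rot: [1.622, 2.689, 0.001]
force: [0.7, 1.1, 10.5]
width: 0.001
gripper_force: 4.3
```

Request:
arm_command:
  targets:
    - [[0,0,0.0005,0,0,0],[0,0,0,0,0,0]]

```text
clock: 15.98
position: [0.5453, -0.1693, 0.0523]
ee_rot: [1.622, 2.689, 0.001]
force: [1.1, 1.2, 10.6]
width: 0.007
gripper_force: 4.1
```

Request:
arm_command:
  targets:
    - [[0,0,0.0005,0,0,0],[0,0,0,0,0,0]]

```text
clock: 16.23
position: [0.5455, -0.1692, 0.0519]
ee_rot: [1.622, 2.688, 0.001]
force: [1.2, 0.6, 12.9]
width: 0.007
gripper_force: 4.6
```

Request:
arm_command:
  targets:
    - [[0,0.001,-0.01,0,0,0],[0,0,-0.04,0,0,0],[0,0,-0.04,0,0,0],[0,-0.04,-0.05,0,0,0],[0,0,0,0,0,0],[0,0,0,0,0,0]]

```text
clock: 16.98
position: [0.5102, -0.1874, 0.1895]
ee_rot: [-1.624, -2.689, 0.001]
force: [0.4, 0.9, -0.9]
width: 0.007
gripper_force: 0.0
```

```bash
python3 hm.py
```

```text
[ 0.5102 -0.1874  0.1895] 16.975 0.019
base rect ((518.403076171875, -184.9666748046875), (72.02961730957031, 63.0703010559082), 87.66567993164062)
right_back 46 [0.038  0.0387 0.0389]
right_front 38 [0.0384 0.039  0.0397]
left_front 48 [0.0383 0.0392 0.0397]
left_back 60 [0.0425 0.0435 0.0442]
base top 0.018950620481085312
```

Request:
arm_command:
  targets:
    - [[0,0,0,0,0,-0.175],[0,0,0,0,0,-0.175],[0,0,0,0,0,-0.175],[0,0,0,0,0,-0.174],[0,0,0,0,0,-0.174],[0,0,0,0,0,-0.174],[0.003,0.038,0.03,0,0,0],[0,0,0.05,0,0,0],[0,0,0.04,0,0,0],[0,0,0,0,0,0]]

```text
clock: 18.27
position: [0.5068, -0.1478, 0.0665]
ee_rot: [-0.058, -3.134, -0.004]
force: [-0.2, 0.7, 1.2]
width: 0.006
gripper_force: 0.0
```

Request:
arm_command:
  targets:
    - [[0,0,0,0,0,0],[0,0,0,0,0,0]]

```text
clock: 18.52
position: [0.5103, -0.1491, 0.0713]
ee_rot: [0.061, 3.139, -0.001]
force: [-0.2, 0.9, 0.2]
width: 0.009
gripper_force: 0.0
```

Request:
arm_command:
  targets:
    - [[0.002,0,0.004,0,0,0],[0,0,0.003,0,0,0],[0,0,0.002,0,0,0],[0,0,0.001,0,0,0],[0,0,0.001,0,0,0],[0,0,0,0,0,0]]

```text
clock: 19.27
position: [0.5073, -0.1489, 0.0589]
ee_rot: [0.061, 3.141, 0.0]
force: [-0.8, 0.7, 3.7]
width: 0.006
gripper_force: 1.4
```

Request:
arm_command:
  targets:
    - [[0,0,0.001,0,0,0],[0,0,0.001,0,0,0]]

```text
clock: 19.52
position: [0.5073, -0.149, 0.0568]
ee_rot: [0.061, 3.141, 0.0]
force: [-1.6, 1.3, 4.2]
width: 0.005
gripper_force: 1.7
```

Request:
arm_command:
  targets:
    - [[0,0,0.001,0,0,0],[0,0,0.001,0,0,0]]

```text
clock: 19.77
position: [0.5073, -0.1489, 0.0548]
ee_rot: [0.061, 3.141, 0.0]
force: [-0.6, 1.3, 7.0]
width: 0.007
gripper_force: 3.0
```

Request:
arm_command:
  targets:
    - [[0,0,0.001,0,0,0],[0,0,0.001,0,0,0]]

```text
clock: 20.02
position: [0.5077, -0.1484, 0.0536]
ee_rot: [0.06, 3.14, 0.0]
force: [-5.1, 2.7, 19.5]
width: 0.004
gripper_force: 7.4
```

Firmly seated at 19.5 N, so I lift and check.

Request:
arm_command:
  targets:
    - [[0,0.001,-0.01,0,0,0],[0,0,-0.04,0,0,0],[0,0,-0.04,0,0,0],[0,-0.036,-0.05,0,0,0],[0,0,0,0,0,0],[0,0,0,0,0,0]]

```text
clock: 20.78
position: [0.5054, -0.1842, 0.1925]
ee_rot: [-0.063, -3.14, 0.0]
force: [-1.4, 0.2, -0.7]
width: 0.008
gripper_force: 0.0
```

```bash
python3 hm.py
```

```text
[ 0.5054 -0.1842  0.1925] 20.775 0.019
base rect ((518.047607421875, -184.680908203125), (71.95231628417969, 63.37764358520508), 87.70166015625)
right_back 49 [0.0381 0.0388 0.0394]
right_front 34 [0.0383 0.039  0.0397]
left_front 47 [0.0376 0.0388 0.0395]
left_back 53 [0.038  0.0387 0.0391]
base top 0.018887117722849733
```

All four sections are at the same home height and the cast has not moved.

```bash
python3 -c "
from cell import arm
print(arm.sign_off())"
```

```text
the job is handed in; nothing more can be done
None
```

I pressed all four sections home in order (right_back, right_front, left_front, left_back) and handed the job in at about 21 s; the highest force reading was 19.5 N, the last wrist-camera check put all four at home height with the cast moved under 1 mm, and the hand-in returned no verdict.

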